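# Stack a printed swivel base in its glue-up jig

## Robot

A 6-joint arm with a two-finger parallel gripper is mounted at the origin on the work surface. World frame = base frame: x ahead of the robot, y to its left, z up, the work surface at z = 0. Lengths are in m, angles in rad, forces in N, time in s.
With the tool pointing down it reaches from about 0.25 to 0.725 m from the base axis. Payload 4 kg.
Tool frame: the origin (TCP) lies at the very end of the fingers, on their centre line; the grasp point (between the pads) lies 19 mm behind it; z points along the fingers, y is the line along which they close (so a half turn about z gives the same grasp; the last joint's range is limited). The gripper opens to 85 mm and grips with 20 to 120 N. Pads are 22 mm wide; open, the fingers measure 114 mm over their backs; the gripper's body (76 mm by 85 mm) begins 54 mm behind the grasp point. The pads swing forward as they close: fully open they stand 13 mm farther back than shut.
Start: joints at [1.263, 0.241, 0.005, 1.335, 0, 1.571], TCP at [0.151, 0.477, 0.231] pointing down, gripper open.
Joint ranges: [-2.72, 2.72], [-1.05, 1.87], [-1.09, 1.28], [-1.99, 2.15], [-1.42, 1.44], [-3.14, 3.14]. Speed limits (rad/s): [2.79, 2.79, 3.14, 3.14, 3.14, 3.14].

## Interface

Orientations are given as a unit quaternion [x, y, z, w].
In Python, from workcell import * gives the robot as it stands. The module is installed in compiled form; this text tells all that it offers.
- The arm moves only by the tool send_rows, never from a script. Its argument "steps" is text: rows parted by semicolons, each of 7 numbers parted by spaces: the opening, from -1 (shut) to 1 (fully open), then the shift along the world's x, y, z in m, then the turn, a rotation vector about the world's x, y, z in rad. A call has exactly 5 rows; each row shifts and turns the commanded pose from where the row before left it; what a row does not reach is not made up. A row lasts 1/12 s, in which the tool goes at most 41.7 mm and 7.16 degrees, less where a joint would pass 70% of its speed; a pose out of reach is approached as far as the arm can. A call is refused whole if a number of a shift passes 0.0417 or a number of a turn 0.125, either way. A call with a gripper value outside its range is refused whole. The fingers move at their own pace and stop on an object; the grip force is fixed at half the most. Time passes only in rows, so rows that do not move let the fingers close, or fill a call up. It gives the time, the measured TCP pose, the force, the opening and the grip force at its end, in the units of the state.
- get_obs(): the state, without advancing time (a new reading comes with each control period).
- camera(name): name is "side" or "top"; returns a dict with "frame" (400x640x3 uint8, red, green, blue), "range_z" (400x640 float32, m along the optical axis (not along the pixel's ray), 0 where there is no reading), "camera_matrix" (3x3 intrinsics, pixels), "extrinsics" (4x4, takes a point from world to camera coordinates). Camera axes: x right, y down, z forward; pixel columns grow to the right and rows downward; lengths in m; the calibration is good to about 2 mm. A picture is of the moment at which its call begins.
- job_done(): hands the job in; it is judged then, once.
The state is a dict: "clock": time; "joint_pos": joint angles; "joint_vel": joint speeds; "tau": joint torques, N m; "eef_pos": TCP position; "tool_rot": TCP orientation; "ft_force": force on the tool from outside, world axes, zero at the start; "ft_torque": the same for the moment, N m; "grip_width": finger opening in m; "grasp_force": force on a finger pad.
Only numpy, scipy, OpenCV 4.12 (cv2) and the standard library are available. Lean on these libraries where they do the work, as an engineer would, in place of code of your own. Each camera call takes 0.05 s, during which the arm holds its last target. There are 200 camera calls.

## Task

Dry-stack the three grey printed parts of a swivel base in the glue-up jig, one at a time and each let go before the next: first the thick square housing, then the square spacer frame, then the round disc, centred on the frame. The two square parts must sit squarely and flat between the corner posts. The jig's floor is set to a different height for every job, so lower each part gently until you feel it seat (do not drop it in or press hard), and leave the other things on the bench where they are.

Things in the scene. Friction and masses are not known exactly. Their poses are not given: they have to be found in the camera images.
- jig: Fixed glue-up jig: aluminium base plate 112 x 112 x 14 mm with four black L-shaped corner posts (8 mm thick walls, to 71 mm above the table, top 13 mm flared outwards to a 70 mm mouth) round a square pocket. Origin: centre of the base's underside, on the table, under the pocket's centre; z up, x and y square to the pocket's sides.
- pocket (a point): Centre of the pocket's mouth, 71 mm above the table, over the jig's origin, same axes. Pocket 59 x 59 mm; in the middle of each side a 34 mm wide gap between posts, open down to the base plate, admits a finger. Its floor is an unyielding 44 x 44 mm pad whose top is set 18 to 26 mm above the table, different each time, not reported.
- housing: Thick square printed housing, solid, grey, 54 x 54 x 24 mm, about 70 g, lying flat with dark round markings on top. Origin: centre of its underside, z up, x and y square to its sides; alike in all four quarter turns.
- spacer: Square printed spacer frame, grey, 54 x 54 x 12 mm, about 35 g, with a square window 24 x 24 mm through its middle, lying flat. Origin: centre of its underside, z up, x and y square to its sides; alike in all four quarter turns.
- disc: Round printed disc, grey, 50 mm in diameter, 10 mm thick, about 30 g, with a small hub 16 mm across standing 4 mm above the middle of its top; lying flat. Origin: centre of its underside, z up.
- cutters: Bystander: flush cutters with black handles, about 105 x 50 x 14 mm, lying flat. Origin at the table, near the pivot.
- jar: Bystander: small closed clear jar with a white cap, 48 mm across, 50 mm high. Origin: centre of its underside.
- comb: Bystander: small grey printed part with five upright fins, 50 x 36 x 27 mm. Origin: centre of its underside.
- driver: Bystander: black-handled screwdriver 170 mm long, lying flat.
- scraper: Bystander: black-handled flat scraper 200 mm long, lying flat.
Things that resemble listed ones, but are neither listed nor needed, are in the scene too. What is shaped like the disc but blue or pink is not meant.

How it is judged:
On the way, in this order (a step that is already met when the one before it is completed fails the run):
1. the housing sits flat and square on the pocket's floor, let go (horizontal distance between housing and jig below 0.0045 m and z of housing in the frame of jig between 0.0155 and 0.0285 m and angle between housing's own z axis and vertical below 0.05 rad and (angle between the x axis of housing and the x axis of jig, either way round below 0.1 rad or angle between the x axis of housing and the y axis of jig, either way round below 0.1 rad) and contact force between housing and the fingers below 0.3 N and linear speed of housing below 0.02 m/s), for 0.2 s.
2. the spacer frame sits flat and square on the housing in the pocket, let go (horizontal distance between spacer and jig below 0.0045 m and z of spacer in the frame of housing between 0.022 and 0.026 m and angle between spacer's own z axis and vertical below 0.05 rad and (angle between the x axis of spacer and the x axis of jig, either way round below 0.1 rad or angle between the x axis of spacer and the y axis of jig, either way round below 0.1 rad) and contact force between spacer and the fingers below 0.3 N and linear speed of spacer below 0.02 m/s), for 0.2 s.
3. the disc lies flat and centred on the spacer frame, let go (horizontal distance between disc and spacer below 0.005 m and z of disc in the frame of spacer between 0.01 and 0.014 m and angle between disc's own z axis and vertical below 0.05 rad and contact force between disc and the fingers below 0.3 N and linear speed of disc below 0.02 m/s), for 0.2 s.
At the end, for the whole second after the job is handed in: Housing flat on the pocket floor and spacer frame flat on it: centres within 4.5 mm of the jig's, square within 0.1 rad, tilt under 0.05 rad, heights within 2 mm of touching; disc flat on the frame, centres within 5 mm; all at rest and let go (horizontal distance between each of housing, spacer and jig below 0.0045 m and z of housing in the frame of jig between 0.0155 and 0.0285 m and angle between each of housing, spacer, disc's own z axis and vertical below 0.05 rad and (angle between the x axis of housing and the x axis of jig, either way round below 0.1 rad or angle between the x axis of housing and the y axis of jig, either way round below 0.1 rad) and z of spacer in the frame of housing between 0.022 and 0.026 m and (angle between the x axis of spacer and the x axis of jig, either way round below 0.1 rad or angle between the x axis of spacer and the y axis of jig, either way round below 0.1 rad) and horizontal distance between disc and spacer below 0.005 m and z of disc in the frame of spacer between 0.01 and 0.014 m and linear speed of each of housing, spacer, disc below 0.02 m/s).
It fails at once if the housing falls into the pocket (faster than 0.45 m/s there, a drop of about 10 mm) instead of being lowered (horizontal distance between housing and jig below 0.03 m and z of housing in the frame of jig below 0.075 m and linear speed of housing above 0.45 m/s).
It fails at once if the spacer frame falls into the pocket (faster than 0.45 m/s there, a drop of about 10 mm) instead of being lowered (horizontal distance between spacer and jig below 0.03 m and z of spacer in the frame of jig below 0.075 m and linear speed of spacer above 0.45 m/s).
It fails at once if the disc falls into the pocket (faster than 0.45 m/s there, a drop of about 10 mm) instead of being lowered (horizontal distance between disc and jig below 0.03 m and z of disc in the frame of jig below 0.075 m and linear speed of disc above 0.45 m/s).
It fails at once if a part is pressed onto the jig or onto the part below with more than 40 N (contact force between any of housing, spacer, disc and jig above 40 N or contact force between spacer and housing above 40 N or contact force between disc and spacer above 40 N).
It fails at once if one of the other loose things on the bench is moved by more than 30 mm (distance of any of cutters, jar, comb, driver, scraper from where it was at the start of the episode above 0.03 m).
It also fails if it takes over 72 s, if anything falls off the work surface, if the arm or the gripper's body presses on something with over 40 N, if the wrist force passes 120 N, or if a joint passes its speed limit or range.

## Working session

There is one attempt and no reset: what is moved stays moved. The work goes in short steps, Python scripts to look and compute and a tool call to move; the robot and the scene stay as the last step left them, time stands still between calls to the robot, and variables do not carry over. Pictures are saved under pics/ and viewed, at most 10 in all, crops included, and the job is handed in when it is done.

Besides the shell and the picture viewer there is one more tool, called after ">>>" as name(argument=value, ...) on one line, values as JSON. send_rows: Moves the arm, as the interface text tells. Its arguments: {"type":"object","properties":{"steps":{"type":"string"}},"required":["steps"]}

```bash
mkdir -p pics; python3 - <<'E'
from workcell import *
import cv2,numpy as np
for n in("top","side"):
    c=camera(n); cv2.imwrite(f"pics/{n}0.png",c["frame"][:,:,::-1]); np.savez(f"{n}0.npz",**c)
    print(n,c["camera_matrix"].round(1).tolist(),c["extrinsics"].round(3).tolist())
o=get_obs();print({k:np.round(v,3).tolist() for k,v in o.items()})
E
```

```text
top [[397.6, 0.0, 320.0], [0.0, 397.6, 203.7], [0.0, 0.0, 1.0]] [[-0.003, -1.0, -0.003, 0.052], [-0.99, 0.004, -0.141, 0.616], [0.141, 0.002, -0.99, 1.045], [0.0, 0.0, 0.0, 1.0]]
side [[369.3, 0.0, 317.4], [0.0, 369.3, 206.1], [0.0, 0.0, 1.0]] [[0.995, -0.099, 0.024, -0.619], [-0.03, -0.504, -0.863, 0.112], [0.098, 0.858, -0.505, 0.874], [0.0, 0.0, 0.0, 1.0]]
{'clock': 0.1, 'joint_pos': [1.263, 0.241, 0.004, 1.335, 0.0, 1.571], 'joint_vel': [-0.001, -0.002, 0.004, 0.0, 0.002, -0.0], 'tau': [-0.0, -37.314, 25.301, 0.011, 0.0, 0.0], 'eef_pos': [0.151, 0.476, 0.231], 'tool_rot': [0.153, 0.988, -0.001, -0.0], 'ft_force': [-0.729, -0.413, -0.137], 'ft_torque': [-0.014, 0.039, 0.021], 'grasp_force': 0.0, 'grip_width': 0.086}
```

View pics/top0.png

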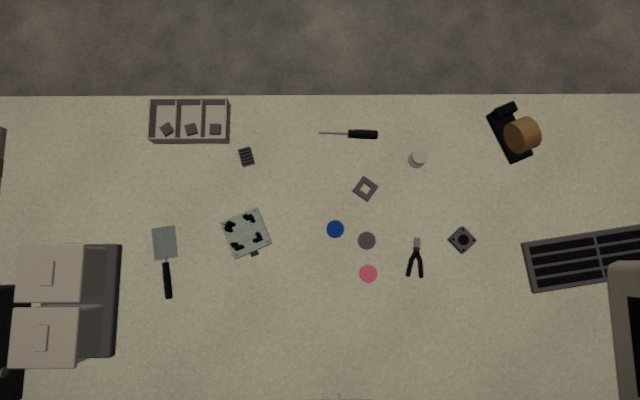

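View pics/side0.png

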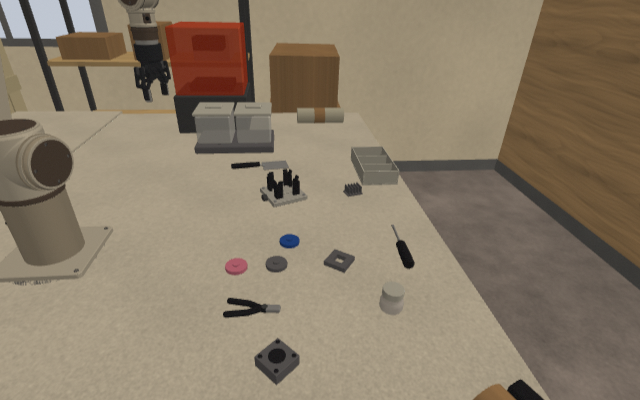

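The top view shows the jig at (245,232), the housing at (462,240) with dark round markings, and the spacer frame at (365,189). The disc candidates are grey (367,240), blue (335,229) and pink (368,274). Grey fits, because blue and pink are excluded. The small grey pieces in the bin at (167..215,129) are too small. I'll confirm this in one enlarged crop.

```bash
python3 - <<'E'
import cv2,numpy as np
f=np.load("top0.npz")["frame"][:,:,::-1]; s=np.load("side0.npz")["frame"][:,:,::-1]
def cr(im,u,v,w=32): return cv2.resize(im[v-w:v+w,u-w:u+w],(260,260),interpolation=cv2.INTER_CUBIC)
cv2.imwrite("pics/crops.png",cv2.vconcat([cv2.hconcat([cr(f,245,232),cr(f,462,240),cr(f,362,210)]),cv2.hconcat([cr(s,284,188),cr(s,277,358),cr(s,277,255)])]))
hsv=cv2.cvtColor(f,cv2.COLOR_BGR2HSV)
for n,(u,v) in dict(bg=(300,300),jig=(232,250),post=(232,221),house=(452,240),spacer=(357,189),disc=(367,246)).items(): print(n,f[v,u],hsv[v,u],np.load("top0.npz")["range_z"][v,u])
E
```

```text
bg [119 138 144] [ 23  44 144] 1.0957302
jig [109 121 118] [ 38  25 121] 1.1019142
post [ 95 105 104] [ 33  24 105] 1.1090816
house [48 48 53] [ 0 24 53] 1.0924706
spacer [63 65 70] [ 9 25 70] 1.1282057
disc [65 67 71] [10 22 71] 1.1069523
```

View pics/crops.png

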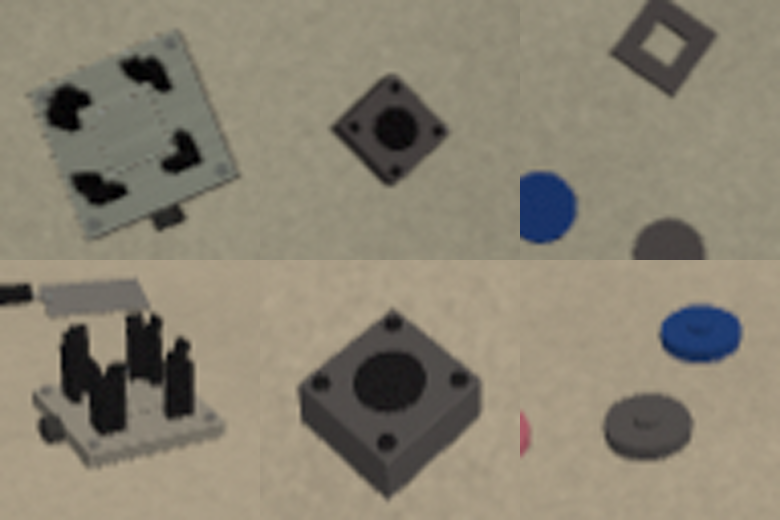

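The crop confirms it: the housing is solid with a dark circle and four holes, the frame has a square window, and the grey disc has a hub. The jig is turned by roughly 20°, with a knob on its lower edge. Next I'll measure from both cameras.

```bash
cat > h.py <<'E'
import cv2,numpy as np
K=6
def ray(c,u,v,z):
    E=c["extrinsics"];R=E[:3,:3];o=-R.T@E[:3,3]
    d=R.T@np.linalg.inv(c["camera_matrix"])@[u,v,1]
    return (o+d*(z-o[2])/d[2])
def crop(c,u,v,w):
    f=c["frame"][v-w:v+w,u-w:u+w,::-1]; return cv2.resize(f,None,fx=K,fy=K,interpolation=cv2.INTER_CUBIC)
def px(p,u,v,w): return (np.asarray(p,float)+.5)/K-.5+[u-w,v-w]
def blobs(m,amin):
    n=cv2.findContours(m.astype(np.uint8),cv2.RETR_EXTERNAL,cv2.CHAIN_APPROX_NONE)[0]
    return [q for q in n if cv2.contourArea(q)>amin*K*K]
def cen(q):
    M=cv2.moments(q);return np.array([M["m10"],M["m01"]])/M["m00"]
def nearest(bl): return min(bl,key=lambda q:np.linalg.norm(cen(q)-K*1.0*nearest.w))
def part(c,u,v,w,h,thr=(92,100)):
    g=crop(c,u,v,w).max(2); nearest.w=w
    q=nearest(blobs(g<thr,40)); p=px(cen(q),u,v,w)
    W=np.array([ray(c,*px(a[0],u,v,w),h/2)[:2] for a in q],np.float32)
    return ray(c,*p,h/2)[:2],cv2.minAreaRect(W*1000)
E
python3 - <<'E'
from h import *
T=np.load("top0.npz");S=np.load("side0.npz")
for c in(T,S):
    E=c["extrinsics"];print("cam",(-E[:3,:3].T@E[:3,3]).round(3))
P=dict(housing=((462,240),(277,360),.024),spacer=((365,189),(339,260),.012),disc=((367,240),(277,264),.010))
for n,(a,b,h) in P.items():
    for c,uv,w,t in((T,a,18,100),(S,b,32,115)):
        p,r=part(c,*uv,w,h,t);print(n,p.round(4),np.round(r[0],1),np.round(r[1],1),round(r[2],1))
# top faces only angles; jig
for c,(u,v),w in((T,(245,232),30),(S,(284,188),34)):
    im=crop(c,u,v,w);g=im.max(2);bl=blobs(g<60,8)
    print("posts",[(ray(c,*px(cen(q),u,v,w),.0425)[:2].round(4).tolist(),round(cv2.contourArea(q)/36)) for q in bl])
u,v,w=245,232,30;im=crop(T,u,v,w);s=cv2.cvtColor(cv2.GaussianBlur(im,(0,0),4),cv2.COLOR_BGR2HSV)
m=((s[...,1]<36)|(im.max(2)<60)).astype(np.uint8)
m=cv2.morphologyEx(m,cv2.MORPH_CLOSE,np.ones((25,25)));m=cv2.morphologyEx(m,cv2.MORPH_OPEN,cv2.getStructuringElement(2,(91,91)))
q=max(blobs(m,200),key=cv2.contourArea)
W=np.array([ray(T,*px(a[0],u,v,w),.014)[:2] for a in q],np.float32)
print("plate",ray(T,*px(cen(q),u,v,w),.014),cv2.minAreaRect(W*1000))
cv2.imwrite("pics/m.png",cv2.hconcat([im,cv2.drawContours(im.copy(),[q],-1,(0,0,255),1)]))
E
```

```text
cam [0.462 0.047 1.121]
cam [ 0.534 -0.755  0.552]
housing [ 0.5182 -0.3434] [ 518.3 -343.7] [58.9 60.1] 42.6
housing [ 0.5184 -0.3457] [ 518.6 -343.8] [64.6 67. ] 42.3
spacer [ 0.6645 -0.0782] [664.7 -77.9] [53.9 56.4] 54.2
spacer [ 0.6646 -0.0809] [664.9 -79.5] [67.9 60.3] 53.9
disc [ 0.5175 -0.0792] [517.6 -79.4] [48.5 48.9] 22.4
disc [ 0.5178 -0.0814] [518.  -80.5] [58.9 50.2] 86.0
posts [([0.4826, 0.2282], 26), ([0.5017, 0.2754], 66), ([0.5242, 0.2194], 55), ([0.5555, 0.2975], 80), ([0.579, 0.2441], 62)]
posts [([0.4866, 0.1695], 24), ([0.5403, 0.2519], 468), ([0.4476, 0.4022], 36)]
plate [0.53871488 0.25764435 0.014     ] ((537.2946166992188, 256.9222717285156), (119.38679504394531, 112.1316909790039), 23.0285587310791)
```

View pics/m.png

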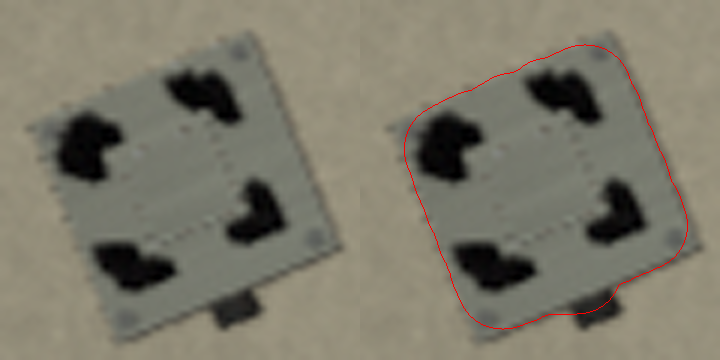

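The edges are usable. I'll fit each plate side from colour profiles: far edges at z=14 mm, near edges at z=0.

```bash
cat > jig.py <<'E'
from h import *
T=np.load("top0.npz");S=np.load("side0.npz")
def proj(c,P):
    q=c["extrinsics"][:3,:3]@P+c["extrinsics"][:3,3:4];q=c["camera_matrix"]@q;return q[:2]/q[2]
for n,c,C in(("top",T,np.array([.5385,.2577])),("side",S,np.array([.5387,.2553]))):
    f=c["frame"].astype(np.float32); cam=-c["extrinsics"][:3,:3].T@c["extrinsics"][:3,3]
    r=cv2.GaussianBlur(f,(0,0),.6); sat=1-r[...,2]/r[...,0]
    for k in range(4):
        a=np.radians(23)+k*np.pi/2; nn=np.array([np.cos(a),np.sin(a)]);t=np.array([-nn[1],nn[0]])
        near=nn@(cam[:2]-C)>.056; z=0. if near else .014
        s=np.arange(.040,.072,.0005); pts=[]
        for l in np.arange(-.046,.047,.004):
            P=C[:,None]+nn[:,None]*s+t[:,None]*l
            uv=proj(c,np.vstack([P,np.full(len(s),z)])).astype(np.float32)
            v=cv2.remap(sat,uv[0][None],uv[1][None],1)[0]; b=cv2.remap(f[...,0],uv[0][None],uv[1][None],1)[0]
            lo,hi=np.median(v[:14]),np.median(v[-14:])
            if hi-lo<.05: continue
            i=np.where(v<(lo+hi)/2)[0][-1]
            if 8<i<len(s)-4: pts.append((l,s[i]+.00025))
        pts=np.array(pts)
        if len(pts)<6: print(n,k,near,"few");continue
        for _ in range(2):
            p=np.polyfit(pts[:,0],pts[:,1],1);e=pts[:,1]-np.polyval(p,pts[:,0]);pts=pts[abs(e)<max(.0015,1.5*e.std())] if len(pts)>6 else pts
        p=np.polyfit(pts[:,0],pts[:,1],1)
        print(n,k,"near" if near else "far",len(pts),"offset mm",(1000*p[1]).round(2),"angle",(23+np.degrees(np.arctan(-p[0]))*-1*-1).round(2),"rms",(1000*np.std(pts[:,1]-np.polyval(p,pts[:,0]))).round(2))
E
python3 jig.py
```

```text
top 0 far 19 offset mm 56.99 angle 23.23 rms 0.65
top 1 far 22 offset mm 54.99 angle 23.25 rms 0.46
top 2 near 19 offset mm 52.41 angle 23.45 rms 0.36
top 3 near 24 offset mm 53.79 angle 23.01 rms 0.25
side 0 far 12 offset mm 57.5 angle 21.2 rms 2.11
side 1 far 13 offset mm 60.85 angle 30.49 rms 2.21
side 2 near 16 offset mm 54.69 angle 28.06 rms 2.48
side 3 near 24 offset mm 51.77 angle 23.23 rms 0.54
```

From the top view the jig is at (0.540, 0.258), turned 23.2°. The side view's y readings are about 2.3 mm lower than the top's, so I'll use the mean. Housing: (0.518, -0.3445), 42.5°. Moving over it now.

>>> send_rows(steps="0.6 0.0147 -0.0328 0 0 0 -0.0209;0.6 0.0147 -0.0328 0 0 0 -0.0209;0.6 0.0147 -0.0328 0 0 0 -0.0209;0.6 0.0147 -0.0328 0 0 0 -0.0209;0.6 0.0147 -0.0328 0 0 0 -0.0209")

```text
clock: 0.52
eef_pos: [0.225, 0.3107, 0.2308]
tool_rot: [0.205, 0.979, -0.0, -0.0]
ft_force: [0.5, -0.3, 0.1]
grip_width: 0.0679
grasp_force: 0.0
```

>>> send_rows(steps="0.6 0.0147 -0.0328 0 0 0 -0.0209;0.6 0.0147 -0.0328 0 0 0 -0.0209;0.6 0.0147 -0.0328 0 0 0 -0.0209;0.6 0.0147 -0.0328 0 0 0 -0.0209;0.6 0.0147 -0.0328 0 0 0 -0.0209")

```text
clock: 0.93
eef_pos: [0.2984, 0.1468, 0.2312]
tool_rot: [0.256, 0.967, -0.0, 0.0]
ft_force: [0.7, 1.0, -0.2]
grip_width: 0.0685
grasp_force: 0.0
```

>>> send_rows(steps="0.6 0.0147 -0.0328 0 0 0 -0.0209;0.6 0.0147 -0.0328 0 0 0 -0.0209;0.6 0.0147 -0.0328 0 0 0 -0.0209;0.6 0.0147 -0.0328 0 0 0 -0.0209;0.6 0.0147 -0.0328 0 0 0 -0.0209")

```text
clock: 1.35
eef_pos: [0.372, -0.0174, 0.2312]
tool_rot: [0.306, 0.952, 0.0, -0.0]
ft_force: [0.3, 0.5, 1.4]
grip_width: 0.0684
grasp_force: 0.0
```

>>> send_rows(steps="0.6 0.0147 -0.0328 0 0 0 -0.0209;0.6 0.0147 -0.0328 0 0 0 -0.0209;0.6 0.0147 -0.0328 0 0 0 -0.0209;0.6 0.0147 -0.0328 0 0 0 -0.0209;0.6 0.0147 -0.0328 0 0 0 -0.0209")

```text
clock: 1.77
eef_pos: [0.4455, -0.1813, 0.2309]
tool_rot: [0.356, 0.935, 0.0, -0.0]
ft_force: [1.3, 1.1, 0.5]
grip_width: 0.0684
grasp_force: 0.0
```

>>> send_rows(steps="0.6 0.0147 -0.0328 -0.02 0 0 -0.0209;0.6 0.0147 -0.0328 -0.02 0 0 -0.0209;0.6 0.0147 -0.0328 -0.02 0 0 -0.0209;0.6 0.0147 -0.0328 -0.02 0 0 -0.0209;0.6 0.0147 -0.0328 -0.02 0 0 -0.0209")

```text
clock: 2.18
eef_pos: [0.519, -0.345, 0.1296]
tool_rot: [0.404, 0.915, 0.0, -0.001]
ft_force: [0.3, 0.0, 1.0]
grip_width: 0.0684
grasp_force: 0.0
```

>>> send_rows(steps="0.6 -0.001 0.0005 -0.024 0 0 0;0.6 0 0 -0.024 0 0 0;0.6 0 0 -0.024 0 0 0;0.6 0 0 -0.024 0 0 0;0.6 0 0 -0.02 0 0 0")

```text
clock: 2.6
eef_pos: [0.5167, -0.3424, 0.0126]
tool_rot: [0.403, 0.915, 0.0, -0.002]
ft_force: [1.0, -1.2, -0.1]
grip_width: 0.0685
grasp_force: 0.0
```

```bash
python3 - <<'E'
from workcell import *
import cv2
c=camera("side")["frame"][:,:,::-1]
cv2.imwrite("pics/g1.png",cv2.resize(c[240:400,190:370],None,fx=4,fy=3.75,interpolation=2)[:600])
print(get_obs()["eef_pos"],get_obs()["ft_force"])
E
```

```text
[ 0.51436075 -0.34076998  0.00844392] [-0.3309276  -0.07453527 -1.53738236]
```

View pics/g1.png

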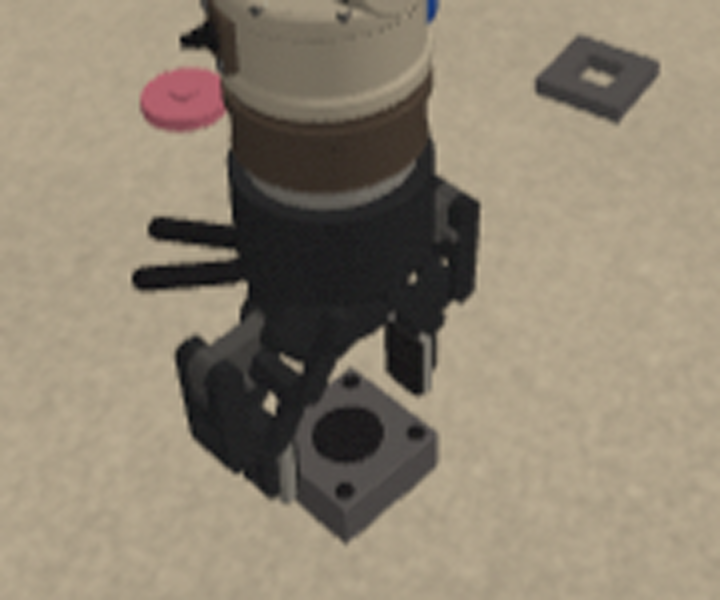

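The side view shows the fingers straddling the housing's left and right faces, with the tips still above the table. I'll settle and read the pose again.

>>> send_rows(steps="0.6 0 0 0 0 0 0;0.6 0 0 0 0 0 0;0.6 0 0 0 0 0 0;0.6 0 0 0 0 0 0;0.6 0 0 0 0 0 0")

```text
clock: 3.07
eef_pos: [0.519, -0.3436, 0.0171]
tool_rot: [0.403, 0.915, -0.0, 0.002]
ft_force: [0.5, -0.8, -0.5]
grip_width: 0.0681
grasp_force: 0.0
```

>>> send_rows(steps="0.6 0 0 -0.002 0 0 0;0.6 0 0 -0.003 0 0 0;0.6 0 0 -0.003 0 0 0;0.6 0 -0.001 -0.002 0 0 0;0.6 0 0 -0.001 0 0 0")

```text
clock: 3.48
eef_pos: [0.5176, -0.3439, 0.0037]
tool_rot: [0.403, 0.915, 0.0, -0.0]
ft_force: [0.5, 0.5, 0.5]
grip_width: 0.0683
grasp_force: 0.0
```

>>> send_rows(steps="0.3 0 0 0 0 0 0;0.2 0 0 0 0 0 0;0.1 0 0 0 0 0 0;0 0 0 0 0 0 0;-0.2 0 0 0 0 0 0")

```text
clock: 3.9
eef_pos: [0.518, -0.344, 0.0043]
tool_rot: [0.403, 0.915, -0.0, 0.0]
ft_force: [0.3, -0.1, -0.0]
grip_width: 0.0528
grasp_force: 63.4
```

>>> send_rows(steps="-0.5 0 0 0 0 0 0;-0.5 0 0 0 0 0 0;-0.5 0 0 0 0 0 0;-0.5 0 0 0.005 0 0 0;-0.5 0 0 0.01 0 0 0")

```text
clock: 4.32
eef_pos: [0.5167, -0.3431, 0.0182]
tool_rot: [0.403, 0.915, 0.0, -0.002]
ft_force: [-0.8, 0.2, -0.6]
grip_width: 0.0524
grasp_force: 63.2
```

>>> send_rows(steps="-0.5 0 0 0.025 0 0 0;-0.5 0 0 0.03 0 0 0;-0.5 0 0.01 0.03 0 0 0;-0.5 0 0.02 0.03 0 0 0;-0.5 0 0.03 0.015 0 0 0")

```text
clock: 4.73
eef_pos: [0.5198, -0.2864, 0.1546]
tool_rot: [0.405, 0.914, -0.001, 0.004]
ft_force: [1.1, -0.5, -1.6]
grip_width: 0.0528
grasp_force: 63.2
```

>>> send_rows(steps="-0.5 0.0015 0.036 0 0 0 -0.0224;-0.5 0.0015 0.036 0 0 0 -0.0224;-0.5 0.0015 0.036 0 0 0 -0.0224;-0.5 0.0015 0.036 0 0 0 -0.0224;-0.5 0.0015 0.036 0 0 0 -0.0224")

```text
clock: 5.15
eef_pos: [0.5254, -0.1024, 0.1506]
tool_rot: [0.455, 0.891, 0.0, 0.001]
ft_force: [-0.6, 0.7, -0.3]
grip_width: 0.0525
grasp_force: 63.2
```

>>> send_rows(steps="-0.5 0.0015 0.036 0 0 0 -0.0224;-0.5 0.0015 0.036 0 0 0 -0.0224;-0.5 0.0015 0.036 0 0 0 -0.0224;-0.5 0.0015 0.036 0 0 0 -0.0224;-0.5 0.0015 0.036 0 0 0 -0.0224")

```text
clock: 5.57
eef_pos: [0.5329, 0.0778, 0.1506]
tool_rot: [0.504, 0.864, 0.0, 0.001]
ft_force: [1.6, 0.1, -0.3]
grip_width: 0.0526
grasp_force: 63.2
```

>>> send_rows(steps="-0.5 0.0015 0.036 0 0 0 -0.0224;-0.5 0.0015 0.036 0 0 0 -0.0224;-0.5 0.0015 0.036 0 0 0 -0.0224;-0.5 0.0015 0.03 0 0 0 -0.0224;-0.5 0.0015 0.02 0 0 0 -0.0224")

```text
clock: 5.98
eef_pos: [0.5403, 0.2374, 0.1504]
tool_rot: [0.55, 0.835, 0.001, 0.0]
ft_force: [0.8, -0.6, -1.9]
grip_width: 0.0525
grasp_force: 63.1
```

>>> send_rows(steps="-0.5 0 0.013 0 0 0 0;-0.5 0 0.007 -0.005 0 0 0;-0.5 0 0.003 -0.005 0 0 0;-0.5 0 0 0 0 0 0;-0.5 0 0 0 0 0 0")

```text
clock: 6.4
eef_pos: [0.54, 0.2555, 0.1386]
tool_rot: [0.551, 0.834, -0.001, -0.0]
ft_force: [0.1, -0.5, -0.3]
grip_width: 0.0526
grasp_force: 63.2
```

>>> send_rows(steps="-0.5 0 0 0 0 0 0;-0.5 0 0 0 0 0 0;-0.5 0 0 0 0 0 0;-0.5 0 0 0 0 0 0;-0.5 0 0 0 0 0 0")

```text
clock: 6.82
eef_pos: [0.5407, 0.2566, 0.1395]
tool_rot: [0.551, 0.835, 0.0, 0.0]
ft_force: [-0.4, 0.0, -0.9]
grip_width: 0.0527
grasp_force: 63.2
```

>>> send_rows(steps="-0.5 0 0 -0.01 0 0 0;-0.5 0 0 -0.015 0 0 0;-0.5 0 0 -0.015 0 0 0;-0.5 0 0 -0.01 0 0 0;-0.5 0 0 -0.005 0 0 0")

```text
clock: 7.23
eef_pos: [0.5391, 0.2564, 0.0819]
tool_rot: [0.551, 0.835, -0.002, -0.001]
ft_force: [0.0, 0.7, 0.0]
grip_width: 0.0528
grasp_force: 63.2
```

>>> send_rows(steps="-0.5 0 0 0 0 0 0;-0.5 0 0 0 0 0 0;-0.5 0 0 0 0 0 0;-0.5 0 0 0 0 0 0;-0.5 0 0 0 0 0 0")

```text
clock: 7.65
eef_pos: [0.5411, 0.2573, 0.0852]
tool_rot: [0.551, 0.835, 0.001, 0.0]
ft_force: [-0.7, 0.4, -0.7]
grip_width: 0.0529
grasp_force: 63.2
```

```bash
python3 - <<'E'
from workcell import *
import cv2,numpy as np
c=camera("side");np.savez("side1.npz",**c);c=c["frame"][:,:,::-1]
cv2.imwrite("pics/g2.png",cv2.resize(c[120:220,224:344],None,fx=6,fy=6,interpolation=2))
print(get_obs()["eef_pos"],get_obs()["ft_force"])
E
```

```text
[0.5409462  0.25722221 0.08507506] [ 0.95870923 -0.71278497 -0.36982194]
```

View pics/g2.png

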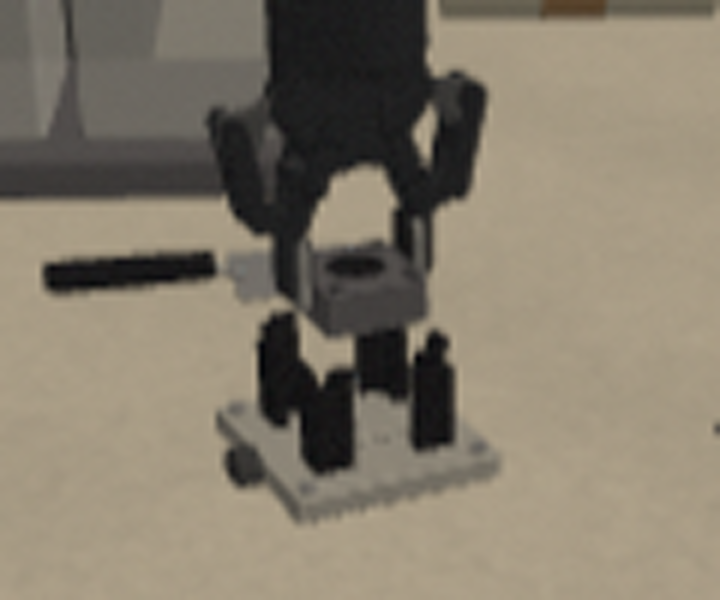

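The housing hangs level, held on two opposite faces, with its edges parallel to the jig and over the posts. Lowering now.

>>> send_rows(steps="-0.5 -0.0005 0 -0.002 0 0 0;-0.5 0 0 -0.004 0 0 0;-0.5 0 0 -0.004 0 0 0;-0.5 0 0 -0.004 0 0 0;-0.5 0 0 -0.003 0 0 0")

```text
clock: 8.12
eef_pos: [0.5396, 0.2568, 0.0664]
tool_rot: [0.551, 0.835, -0.0, -0.0]
ft_force: [0.4, 0.5, -1.3]
grip_width: 0.0526
grasp_force: 63.2
```

>>> send_rows(steps="-0.5 0 0 -0.003 0 0 0;-0.5 0 0 -0.003 0 0 0;-0.5 0 0 -0.003 0 0 0;-0.5 0 0 -0.003 0 0 0;-0.5 0 0 -0.002 0 0 0")

```text
clock: 8.53
eef_pos: [0.5399, 0.2569, 0.0528]
tool_rot: [0.551, 0.835, -0.0, -0.0]
ft_force: [-0.3, 0.4, -1.1]
grip_width: 0.0529
grasp_force: 63.2
```

>>> send_rows(steps="-0.5 0 0 -0.003 0 0 0;-0.5 0 0 -0.003 0 0 0;-0.5 0 0 -0.003 0 0 0;-0.5 0 0 -0.003 0 0 0;-0.5 0 0 -0.003 0 0 0")

```text
clock: 8.95
eef_pos: [0.5399, 0.257, 0.038]
tool_rot: [0.551, 0.835, -0.0, -0.0]
ft_force: [0.6, 0.2, -0.4]
grip_width: 0.0525
grasp_force: 63.2
```

>>> send_rows(steps="-0.5 0 0 -0.001 0 0 0;-0.5 0 0 -0.001 0 0 0;-0.5 0 0 -0.001 0 0 0;-0.5 0 0 -0.001 0 0 0;-0.5 0 0 -0.001 0 0 0")

```text
clock: 9.37
eef_pos: [0.5401, 0.2571, 0.0334]
tool_rot: [0.551, 0.835, 0.0, 0.0]
ft_force: [-0.3, 0.0, -0.4]
grip_width: 0.0527
grasp_force: 63.2
```

>>> send_rows(steps="-0.5 0 0 -0.0006 0 0 0;-0.5 0 0 -0.0006 0 0 0;-0.5 0 0 -0.0006 0 0 0;-0.5 0 0 -0.0006 0 0 0;-0.5 0 0 -0.0006 0 0 0")

```text
clock: 9.78
eef_pos: [0.54, 0.257, 0.0303]
tool_rot: [0.551, 0.835, 0.0, 0.0]
ft_force: [-0.4, -0.5, -0.9]
grip_width: 0.0528
grasp_force: 63.2
```

>>> send_rows(steps="-0.5 0 0 -0.0005 0 0 0;-0.5 0 0 -0.0005 0 0 0;-0.5 0 0 -0.0005 0 0 0;-0.5 0 0 0 0 0 0;-0.5 0 0 0 0 0 0")

```text
clock: 10.2
eef_pos: [0.54, 0.257, 0.0288]
tool_rot: [0.551, 0.835, -0.0, -0.0]
ft_force: [0.4, 0.6, -0.4]
grip_width: 0.0529
grasp_force: 63.2
```

>>> send_rows(steps="-0.5 0 0 -0.0005 0 0 0;-0.5 0 0 -0.0005 0 0 0;-0.5 0 0 -0.0005 0 0 0;-0.5 0 0 0 0 0 0;-0.5 0 0 0 0 0 0")

```text
clock: 10.62
eef_pos: [0.5399, 0.257, 0.0272]
tool_rot: [0.551, 0.835, -0.0, -0.0]
ft_force: [0.7, 0.2, -0.4]
grip_width: 0.0524
grasp_force: 63.2
```

>>> send_rows(steps="-0.5 0 0 -0.0005 0 0 0;-0.5 0 0 -0.0005 0 0 0;-0.5 0 0 -0.0005 0 0 0;-0.5 0 0 0 0 0 0;-0.5 0 0 0 0 0 0")

```text
clock: 11.03
eef_pos: [0.5399, 0.257, 0.0257]
tool_rot: [0.551, 0.835, -0.0, -0.0]
ft_force: [0.1, -0.0, -0.9]
grip_width: 0.0527
grasp_force: 63.2
```

>>> send_rows(steps="-0.5 0 0 -0.0005 0 0 0;-0.5 0 0 -0.0005 0 0 0;-0.5 0 0 -0.0005 0 0 0;-0.5 0 0 0 0 0 0;-0.5 0 0 0 0 0 0")

```text
clock: 11.45
eef_pos: [0.5401, 0.257, 0.025]
tool_rot: [0.551, 0.835, 0.0, 0.0]
ft_force: [-1.7, -1.0, 5.2]
grip_width: 0.0524
grasp_force: 63.8
```

>>> send_rows(steps="-0.5 0 0 -0.0003 0 0 0;-0.5 0 0 -0.0003 0 0 0;-0.5 0 0 -0.0003 0 0 0;-0.5 0 0 0 0 0 0;-0.5 0 0 0 0 0 0")

```text
clock: 11.87
eef_pos: [0.5401, 0.2571, 0.025]
tool_rot: [0.551, 0.835, 0.0, 0.0]
ft_force: [-3.6, -2.1, 10.1]
grip_width: 0.0528
grasp_force: 64.6
```

It has seated: TCP at 0.025, so the floor is at about z=0.021. I'll relax, release, open and retreat.

>>> send_rows(steps="-0.5 0 0 0.0006 0 0 0;-0.5 0 0 0.0006 0 0 0;0 0 0 0 0 0 0;0.4 0 0 0 0 0 0;0.7 0 0 0 0 0 0")

```text
clock: 12.28
eef_pos: [0.5401, 0.2571, 0.0242]
tool_rot: [0.551, 0.835, 0.0, -0.0]
ft_force: [0.5, -1.0, -0.1]
grip_width: 0.0705
grasp_force: 0.0
```

>>> send_rows(steps="0.7 0 0 0 0 0 0;0.7 0 0 0.002 0 0 0;0.7 0 0 0.005 0 0 0;0.7 0 0 0.01 0 0 0;0.7 0 0 0.015 0 0 0")

```text
clock: 12.7
eef_pos: [0.5391, 0.2566, 0.0562]
tool_rot: [0.551, 0.835, -0.001, -0.001]
ft_force: [-1.1, 1.2, -0.2]
grip_width: 0.073
grasp_force: 0.0
```

>>> send_rows(steps="0.7 0 0 0.025 0 0 0;0.7 0 0 0.03 0 0 0;0.7 0 0 0.025 0 0 0;0.7 0 0 0.01 0 0 0;0.7 0.01 -0.03 0 0 0 0")

```text
clock: 13.12
eef_pos: [0.5513, 0.2321, 0.1511]
tool_rot: [0.548, 0.837, 0.004, 0.001]
ft_force: [0.9, 0.4, -0.0]
grip_width: 0.0727
grasp_force: 0.0
```

>>> send_rows(steps="0.7 0.0114 -0.0306 0 0 0 0.0541;0.7 0.0114 -0.0306 0 0 0 0.0541;0.7 0.0114 -0.0306 0 0 0 0.0541;0.7 0.0114 -0.0306 0 0 0 0.0541;0.7 0.0114 -0.0306 0 0 0 0.0541")

```text
clock: 13.53
eef_pos: [0.6071, 0.0726, 0.1465]
tool_rot: [0.432, 0.902, -0.0, -0.0]
ft_force: [0.7, 0.4, 0.4]
grip_width: 0.0728
grasp_force: 0.0
```

>>> send_rows(steps="0.7 0.0114 -0.0356 0 0 0 0.0541;0.7 0.0114 -0.0356 -0.01 0 0 0.0541;0.7 0.0114 -0.0356 -0.02 0 0 0.0541;0.7 0.0114 -0.0256 -0.02 0 0 0.0541;0.7 0.0114 -0.0205 -0.01 0 0 0.0541")

```text
clock: 13.95
eef_pos: [0.6624, -0.0811, 0.0841]
tool_rot: [0.307, 0.952, -0.001, -0.002]
ft_force: [-0.2, 0.1, 0.3]
grip_width: 0.0726
grasp_force: 0.0
```

>>> send_rows(steps="0.7 0 0 0 0 0 0;0.7 0 0 -0.01 0 0 0;0.7 0 0 -0.01 0 0 0;0.7 0 0 -0.005 0 0 0;0.7 0 0 0 0 0 0")

```text
clock: 14.37
eef_pos: [0.6622, -0.0767, 0.0602]
tool_rot: [0.307, 0.952, -0.0, -0.002]
ft_force: [-0.7, 0.4, 1.0]
grip_width: 0.0725
grasp_force: 0.0
```

>>> send_rows(steps="0.7 0 0 0 0 0 0;0.7 0 0 0 0 0 0;0.7 0 0 0 0 0 0;0.7 0 0 0 0 0 0;0.7 0 0 0 0 0 0")

```text
clock: 14.78
eef_pos: [0.6641, -0.0781, 0.0626]
tool_rot: [0.307, 0.952, 0.0, 0.001]
ft_force: [0.7, 0.2, 0.3]
grip_width: 0.0726
grasp_force: 0.0
```

```bash
python3 - <<'E'
from workcell import *
import cv2,numpy as np
from h import *
c=camera("top");np.savez("top1.npz",**c);f=c["frame"][:,:,::-1]
s=camera("side")["frame"][:,:,::-1]
A=cv2.resize(f[202:262,215:275],(500,500),interpolation=2);B=cv2.resize(s[158:218,254:314],(500,500),interpolation=2)[:, :300]
cv2.imwrite("pics/h1.png",cv2.hconcat([A,B]))
print(get_obs()["eef_pos"],get_obs()["tool_rot"],get_obs()["clock"])
E
```

```text
[ 0.66396043 -0.07828226  0.06230607] [3.07577429e-01 9.51523011e-01 5.93905915e-05 2.84708035e-04] 14.8833
```

View pics/h1.png

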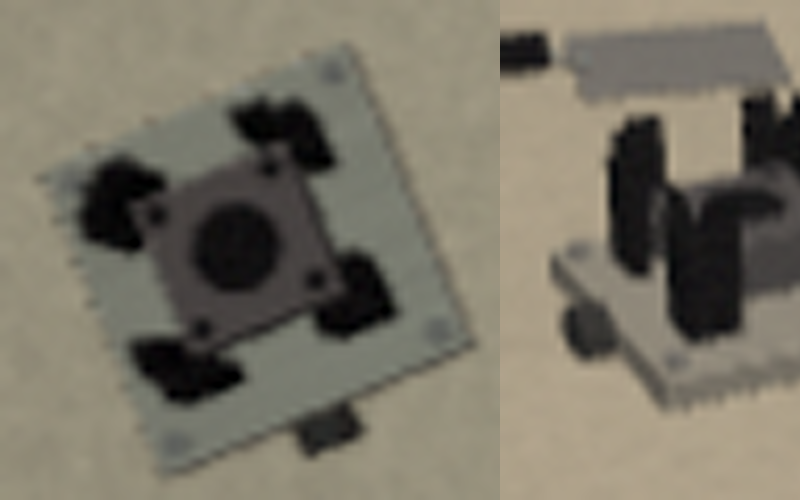

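The top view shows the housing seated squarely between the posts, its centre circle at crop pixel (237,248), and the side view shows it level. Now the spacer.

>>> send_rows(steps="0.5 0.0005 -0.0012 -0.008 0 0 0;0.4 0 0 -0.014 0 0 0;0.4 0 0 -0.014 0 0 0;0.4 0 0 -0.012 0 0 0;0.4 0 0 -0.006 0 0 0")

```text
clock: 15.3
eef_pos: [0.6628, -0.0794, 0.0053]
tool_rot: [0.308, 0.951, -0.0, -0.002]
ft_force: [-0.1, -1.2, -0.8]
grip_width: 0.06
grasp_force: 0.0
```

>>> send_rows(steps="0.4 0 0 -0.003 0 0 0;0.4 0 0 -0.002 0 0 0;0.4 0 0 -0.002 0 0 0;0.4 0 0 -0.001 0 0 0;0.4 0 0 0 0 0 0")

```text
clock: 15.72
eef_pos: [0.6647, -0.0795, 0.0004]
tool_rot: [0.308, 0.952, 0.0, 0.0]
ft_force: [-0.5, -0.2, 0.8]
grip_width: 0.0599
grasp_force: 0.0
```

>>> send_rows(steps="0.4 0 0 -0.001 0 0 0;0.4 0 0 -0.001 0 0 0;0.4 0 0 -0.0005 0 0 0;0.4 0 0 0 0 0 0;0.4 0 0 0 0 0 0")

```text
clock: 16.13
eef_pos: [0.6643, -0.0795, -0.0025]
tool_rot: [0.308, 0.952, -0.0, 0.0]
ft_force: [0.5, -0.2, -0.6]
grip_width: 0.0601
grasp_force: 0.0
```

>>> send_rows(steps="0.2 0 0 0 0 0 0;0.1 0 0 0 0 0 0;-0.1 0 0 0 0 0 0;-0.5 0 0 0 0 0 0;-0.5 0 0 0 0 0 0")

```text
clock: 16.55
eef_pos: [0.6648, -0.0795, -0.002]
tool_rot: [0.308, 0.952, 0.0, 0.001]
ft_force: [-0.1, 0.1, 4.4]
grip_width: 0.0524
grasp_force: 64.4
```

>>> send_rows(steps="-0.5 0 0 0 0 0 0;-0.5 0 0 0.003 0 0 0;-0.5 0 0 0.005 0 0 0;-0.5 0 0 0.005 0 0 0;-0.5 0 0 0.005 0 0 0")

```text
clock: 16.97
eef_pos: [0.664, -0.0795, 0.0155]
tool_rot: [0.308, 0.952, -0.0, -0.0]
ft_force: [-0.3, -0.6, -0.6]
grip_width: 0.052
grasp_force: 64.1
```

>>> send_rows(steps="-0.5 0 0 0.02 0 0 0;-0.5 0 0 0.03 0 0 0;-0.5 0 0 0.03 0 0 0;-0.5 -0.004 0.0115 0.025 0 0 -0.02;-0.5 -0.0085 0.023 0.01 0 0 -0.0382")

```text
clock: 17.38
eef_pos: [0.6548, -0.0474, 0.1357]
tool_rot: [0.338, 0.941, 0.001, 0.004]
ft_force: [0.5, 0.1, 0.0]
grip_width: 0.0521
grasp_force: 64.1
```

>>> send_rows(steps="-0.5 -0.0125 0.0335 0 0 0 -0.054;-0.5 -0.0125 0.0335 0 0 0 -0.054;-0.5 -0.0125 0.0335 0 0 0 -0.054;-0.5 -0.0125 0.0335 0 0 0 -0.054;-0.5 -0.0125 0.0335 0 0 0 -0.054")

```text
clock: 17.8
eef_pos: [0.5885, 0.1239, 0.1311]
tool_rot: [0.46, 0.888, 0.0, 0.0]
ft_force: [0.5, 0.1, -0.3]
grip_width: 0.0525
grasp_force: 64.1
```

>>> send_rows(steps="-0.5 -0.0125 0.0335 0 0 0 -0.054;-0.5 -0.0125 0.0335 0 0 0 -0.054;-0.5 -0.0125 0.0335 0 0 0 -0.054;-0.5 -0.008 0.022 0 0 0 -0.035;-0.5 -0.004 0.0115 0 0 0 -0.0168")

```text
clock: 18.22
eef_pos: [0.5383, 0.2598, 0.131]
tool_rot: [0.55, 0.835, 0.0, -0.0]
ft_force: [0.0, -1.1, 0.1]
grip_width: 0.0526
grasp_force: 64.1
```

>>> send_rows(steps="-0.5 0 0 0 0 0 0;-0.5 0 0 0 0 0 0;-0.5 0 0 0 0 0 0;-0.5 0 0 0 0 0 0;-0.5 0 0 0 0 0 0")

```text
clock: 18.63
eef_pos: [0.5403, 0.2553, 0.1305]
tool_rot: [0.552, 0.834, -0.0, 0.0]
ft_force: [-0.6, 0.7, -0.1]
grip_width: 0.0524
grasp_force: 64.1
```

```bash
python3 - <<'E'
from workcell import *
import cv2
s=camera("side")["frame"][:,:,::-1]
cv2.imwrite("pics/g3.png",cv2.resize(s[100:210,224:344],None,fx=5,fy=5,interpolation=2))
print(get_obs()["eef_pos"],get_obs()["tool_rot"],get_obs()["clock"])
E
```

```text
[0.54024732 0.25537292 0.13048558] [ 5.51788657e-01  8.33983977e-01 -5.38234841e-05  3.44287725e-05] 18.6833
```

View pics/g3.png

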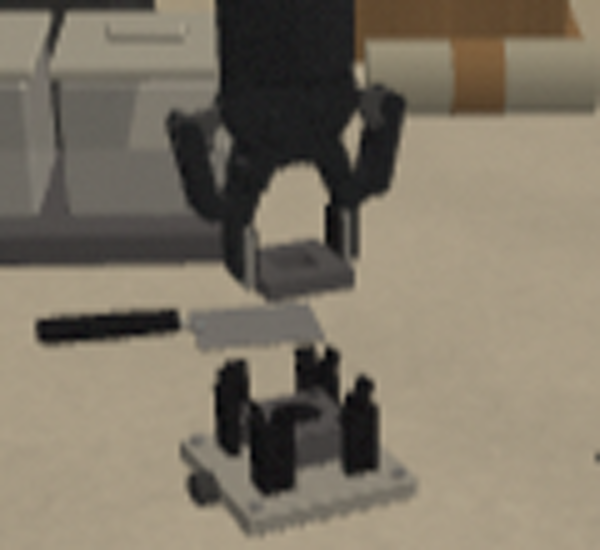

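The spacer hangs level above the housing. Lowering it.

>>> send_rows(steps="-0.5 0 0.0005 -0.008 0 0 0;-0.5 0 0 -0.014 0 0 0;-0.5 0 0 -0.014 0 0 0;-0.5 0 0 -0.01 0 0 0;-0.5 0 0 -0.006 0 0 0")

```text
clock: 19.1
eef_pos: [0.5389, 0.2562, 0.0764]
tool_rot: [0.551, 0.834, -0.001, -0.001]
ft_force: [-0.1, -0.2, -1.2]
grip_width: 0.0521
grasp_force: 64.1
```

>>> send_rows(steps="-0.5 0 0 -0.003 0 0 0;-0.5 0 0 -0.003 0 0 0;-0.5 0 0 -0.003 0 0 0;-0.5 0 0 -0.003 0 0 0;-0.5 0 0 -0.003 0 0 0")

```text
clock: 19.52
eef_pos: [0.5402, 0.2572, 0.0638]
tool_rot: [0.551, 0.834, 0.0, 0.0]
ft_force: [0.7, -0.1, 0.0]
grip_width: 0.0528
grasp_force: 64.1
```

>>> send_rows(steps="-0.5 0 0 -0.003 0 0 0;-0.5 0 0 -0.003 0 0 0;-0.5 0 0 -0.002 0 0 0;-0.5 0 0 -0.001 0 0 0;-0.5 0 0 -0.001 0 0 0")

```text
clock: 19.93
eef_pos: [0.5397, 0.257, 0.0533]
tool_rot: [0.551, 0.834, -0.0, -0.0]
ft_force: [-0.1, 1.5, 0.5]
grip_width: 0.0524
grasp_force: 64.1
```

>>> send_rows(steps="-0.5 0 0 -0.0008 0 0 0;-0.5 0 0 -0.0008 0 0 0;-0.5 0 0 -0.0008 0 0 0;-0.5 0 0 -0.0005 0 0 0;-0.5 0 0 0 0 0 0")

```text
clock: 20.35
eef_pos: [0.5397, 0.257, 0.0505]
tool_rot: [0.551, 0.834, -0.0, -0.0]
ft_force: [-0.3, 0.6, -1.2]
grip_width: 0.0522
grasp_force: 64.1
```

>>> send_rows(steps="-0.5 0 0 -0.001 0 0 0;-0.5 0 0 -0.001 0 0 0;-0.5 0 0 -0.001 0 0 0;-0.5 0 0 -0.001 0 0 0;-0.5 0 0 -0.0005 0 0 0")

```text
clock: 20.77
eef_pos: [0.5397, 0.2569, 0.0458]
tool_rot: [0.551, 0.834, -0.0, -0.0]
ft_force: [0.1, -0.1, -1.0]
grip_width: 0.0523
grasp_force: 64.1
```

>>> send_rows(steps="-0.5 0 0 -0.0005 0 0 0;-0.5 0 0 -0.0005 0 0 0;-0.5 0 0 -0.0005 0 0 0;-0.5 0 0 0 0 0 0;-0.5 0 0 0 0 0 0")

```text
clock: 21.18
eef_pos: [0.5398, 0.257, 0.0446]
tool_rot: [0.551, 0.834, 0.0, 0.0]
ft_force: [0.1, -0.2, 0.1]
grip_width: 0.0522
grasp_force: 64.1
```

>>> send_rows(steps="-0.5 0 0 -0.0005 0 0 0;-0.5 0 0 -0.0005 0 0 0;-0.5 0 0 -0.0005 0 0 0;-0.5 0 0 0 0 0 0;-0.5 0 0 0 0 0 0")

```text
clock: 21.6
eef_pos: [0.5397, 0.257, 0.043]
tool_rot: [0.551, 0.834, -0.0, -0.0]
ft_force: [0.4, 1.2, -0.9]
grip_width: 0.0524
grasp_force: 64.1
```

>>> send_rows(steps="-0.5 0 0 -0.0005 0 0 0;-0.5 0 0 -0.0005 0 0 0;-0.5 0 0 -0.0005 0 0 0;-0.5 0 0 0 0 0 0;-0.5 0 0 0 0 0 0")

```text
clock: 22.02
eef_pos: [0.5399, 0.257, 0.0427]
tool_rot: [0.551, 0.834, 0.0, 0.0]
ft_force: [-1.7, -1.5, 5.7]
grip_width: 0.0523
grasp_force: 64.8
```

>>> send_rows(steps="-0.5 0 0 -0.0003 0 0 0;-0.5 0 0 -0.0003 0 0 0;-0.5 0 0 -0.0003 0 0 0;-0.5 0 0 0 0 0 0;-0.5 0 0 0 0 0 0")

```text
clock: 22.43
eef_pos: [0.5399, 0.257, 0.0427]
tool_rot: [0.551, 0.834, 0.001, 0.0]
ft_force: [-3.4, -2.0, 12.2]
grip_width: 0.0521
grasp_force: 65.4
```

The spacer has seated at 0.0427, as expected. Release, retreat and go to the disc at (0.5177, -0.0803).

>>> send_rows(steps="-0.5 0 0 0.0007 0 0 0;-0.5 0 0 0.0007 0 0 0;0 0 0 0 0 0 0;0.4 0 0 0 0 0 0;0.6 0 0 0 0 0 0")

```text
clock: 22.85
eef_pos: [0.5398, 0.257, 0.0417]
tool_rot: [0.551, 0.834, 0.0, 0.0]
ft_force: [0.1, 0.0, 0.2]
grip_width: 0.0682
grasp_force: 0.0
```

>>> send_rows(steps="0.6 0 0 0 0 0 0;0.6 0 0 0.003 0 0 0;0.6 0 0 0.008 0 0 0;0.6 0 0 0.015 0 0 0;0.6 0 0 0.02 0 0 0")

```text
clock: 23.27
eef_pos: [0.5387, 0.2565, 0.0874]
tool_rot: [0.551, 0.834, -0.001, -0.001]
ft_force: [-0.6, 0.4, 0.8]
grip_width: 0.0684
grasp_force: 0.0
```

>>> send_rows(steps="0.6 0 0 0.025 0 0 0;0.6 0 -0.01 0.02 0 0 0;0.6 -0.002 -0.02 0.01 0 0 0;0.6 -0.0025 -0.036 0 0 0 0;0.6 -0.0025 -0.036 0 0 0 0")

```text
clock: 23.68
eef_pos: [0.5337, 0.1552, 0.145]
tool_rot: [0.55, 0.835, 0.001, 0.001]
ft_force: [1.0, -0.5, -1.0]
grip_width: 0.0682
grasp_force: 0.0
```

>>> send_rows(steps="0.6 -0.0025 -0.036 0 0 0 0;0.6 -0.0025 -0.036 0 0 0 0;0.6 -0.0025 -0.036 0 0 0 0;0.6 -0.0025 -0.036 0 0 0 0;0.6 -0.0025 -0.036 0 0 0 0")

```text
clock: 24.1
eef_pos: [0.5202, -0.0266, 0.144]
tool_rot: [0.551, 0.835, 0.0, 0.001]
ft_force: [0.7, -0.3, 0.3]
grip_width: 0.0683
grasp_force: 0.0
```

>>> send_rows(steps="0.6 -0.002 -0.027 -0.01 0 0 0;0.6 -0.0008 -0.018 -0.015 0 0 0;0.6 0 -0.0083 -0.015 0 0 0;0.6 0 -0.002 -0.015 0 0 0;0.6 0 0 -0.01 0 0 0")

```text
clock: 24.52
eef_pos: [0.517, -0.0814, 0.0774]
tool_rot: [0.552, 0.834, -0.0, -0.0]
ft_force: [-1.1, 0.1, -1.4]
grip_width: 0.0685
grasp_force: 0.0
```

>>> send_rows(steps="0.5 0 0 0 0 0 0;0.5 0 0 0 0 0 0;0.5 0 0 0 0 0 0;0.5 0 0 0 0 0 0;0.5 0 0 0 0 0 0")

```text
clock: 24.93
eef_pos: [0.5183, -0.08, 0.0791]
tool_rot: [0.551, 0.835, 0.0, 0.001]
ft_force: [0.1, 0.1, -0.4]
grip_width: 0.0642
grasp_force: 0.0
```

```bash
python3 - <<'E'
from workcell import *
import cv2,numpy as np
from h import *
c=camera("top");f=c["frame"][:,:,::-1]
s=camera("side");S=s["frame"][:,:,::-1]
A=cv2.resize(f[202:262,215:275],(400,400),interpolation=2);B=cv2.resize(S[210:310,227:327],(400,400),interpolation=2)
cv2.imwrite("pics/h2.png",cv2.hconcat([A,B]))
o=get_obs();print(o["eef_pos"],o["tool_rot"],o["clock"],o["grip_width"])
E
```

```text
[ 0.51802118 -0.08002821  0.07874153] [5.50824988e-01 8.34620498e-01 2.96007640e-04 6.07799205e-04] 25.0333 0.06403485405643013
```

View pics/h2.png

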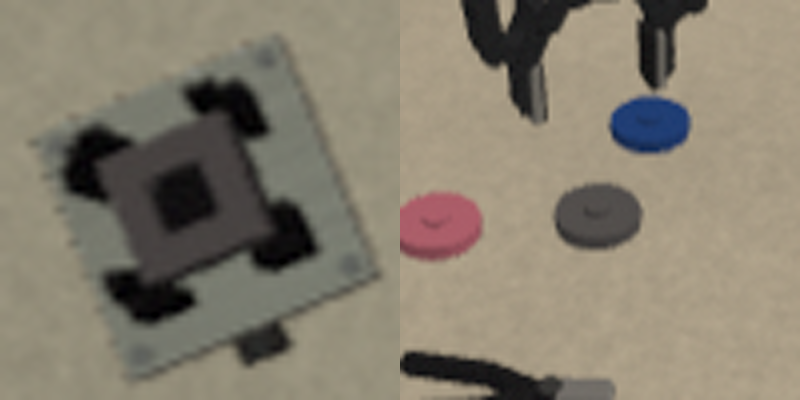

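In the top view the frame sits square in the posts (window at crop pixel (183,197)). In the side view the gripper is above the grey disc. Descending.

>>> send_rows(steps="0.45 0 0 -0.01 0 0 0;0.45 0 0 -0.018 0 0 0;0.4 0 0 -0.018 0 0 0;0.4 0 0 -0.014 0 0 0;0.4 0 0 -0.008 0 0 0")

```text
clock: 25.45
eef_pos: [0.5159, -0.08, 0.0078]
tool_rot: [0.551, 0.834, -0.001, -0.001]
ft_force: [-0.2, 0.2, 0.4]
grip_width: 0.0602
grasp_force: 0.0
```

>>> send_rows(steps="0.4 0 0 -0.004 0 0 0;0.4 0 0 -0.003 0 0 0;0.4 0 0 -0.002 0 0 0;0.4 0 0 -0.001 0 0 0;0.4 0 0 0 0 0 0")

```text
clock: 25.87
eef_pos: [0.518, -0.0804, 0.0005]
tool_rot: [0.551, 0.834, 0.0, 0.0]
ft_force: [0.8, 0.4, 0.4]
grip_width: 0.0598
grasp_force: 0.0
```

>>> send_rows(steps="0.4 0 0 -0.0005 0 0 0;0.4 0 0 -0.0005 0 0 0;0.2 0 0 0 0 0 0;0.1 0 0 0 0 0 0;-0.1 0 0 0 0 0 0")

```text
clock: 26.28
eef_pos: [0.5177, -0.0803, -0.0]
tool_rot: [0.551, 0.834, 0.0, 0.0]
ft_force: [-1.6, 0.4, 5.9]
grip_width: 0.0473
grasp_force: 60.6
```

>>> send_rows(steps="-0.5 0 0 0 0 0 0;-0.5 0 0 0 0 0 0;-0.5 0 0 0 0 0 0;-0.5 0 0 0.002 0 0 0;-0.5 0 0 0.004 0 0 0")

```text
clock: 26.7
eef_pos: [0.5171, -0.0802, 0.0049]
tool_rot: [0.551, 0.834, -0.0, -0.0]
ft_force: [-0.1, 0.1, 0.4]
grip_width: 0.0471
grasp_force: 61.5
```

The disc is held. Carrying it to the jig.

>>> send_rows(steps="-0.5 0 0 0.015 0 0 0;-0.5 0 0 0.03 0 0 0;-0.5 0 0 0.035 0 0 0;-0.5 0 0.01 0.03 0 0 0;-0.5 0.002 0.02 0.02 0 0 0")

```text
clock: 27.12
eef_pos: [0.5206, -0.0517, 0.1385]
tool_rot: [0.552, 0.834, 0.001, 0.002]
ft_force: [0.5, 0.3, -0.4]
grip_width: 0.0473
grasp_force: 61.7
```

>>> send_rows(steps="-0.5 0.0025 0.036 0 0 0 0;-0.5 0.0025 0.036 0 0 0 0;-0.5 0.0025 0.036 0 0 0 0;-0.5 0.0025 0.036 0 0 0 0;-0.5 0.0025 0.036 0 0 0 0")

```text
clock: 27.53
eef_pos: [0.5318, 0.1313, 0.1354]
tool_rot: [0.551, 0.834, 0.0, 0.0]
ft_force: [1.0, -0.7, -1.2]
grip_width: 0.047
grasp_force: 61.7
```

>>> send_rows(steps="-0.5 0.0025 0.036 0 0 0 0;-0.5 0.0025 0.036 0 0 0 0;-0.5 0.0025 0.025 0 0 0 0;-0.5 0.0003 0.018 0 0 0 0;-0.5 0 0.0123 0 0 0 0")

```text
clock: 27.95
eef_pos: [0.5395, 0.2594, 0.1349]
tool_rot: [0.55, 0.835, 0.0, -0.0]
ft_force: [-0.6, -0.1, -0.5]
grip_width: 0.0471
grasp_force: 61.7
```

>>> send_rows(steps="-0.5 0 0 -0.005 0 0 0;-0.5 0 0 -0.008 0 0 0;-0.5 0 0 -0.008 0 0 0;-0.5 0 0 -0.006 0 0 0;-0.5 0 0 -0.003 0 0 0")

```text
clock: 28.37
eef_pos: [0.5389, 0.2552, 0.1033]
tool_rot: [0.552, 0.834, -0.001, -0.001]
ft_force: [-0.0, 0.3, -0.7]
grip_width: 0.0468
grasp_force: 61.7
```

>>> send_rows(steps="-0.5 0 0 0 0 0 0;-0.5 0 0 0 0 0 0;-0.5 0 0 0 0 0 0;-0.5 0 0 0 0 0 0;-0.5 0 0 0 0 0 0")

```text
clock: 28.78
eef_pos: [0.5401, 0.2571, 0.1055]
tool_rot: [0.551, 0.834, 0.0, 0.0]
ft_force: [-0.1, -1.5, -0.7]
grip_width: 0.0474
grasp_force: 61.7
```

```bash
python3 - <<'E'
from workcell import *
import cv2
s=camera("side")["frame"][:,:,::-1]
cv2.imwrite("pics/g4.png",cv2.resize(s[110:210,224:344],None,fx=6,fy=6,interpolation=2))
print(get_obs()["eef_pos"],get_obs()["clock"])
E
```

```text
[0.54003592 0.25713083 0.1054766 ] 28.8333
```

View pics/g4.png

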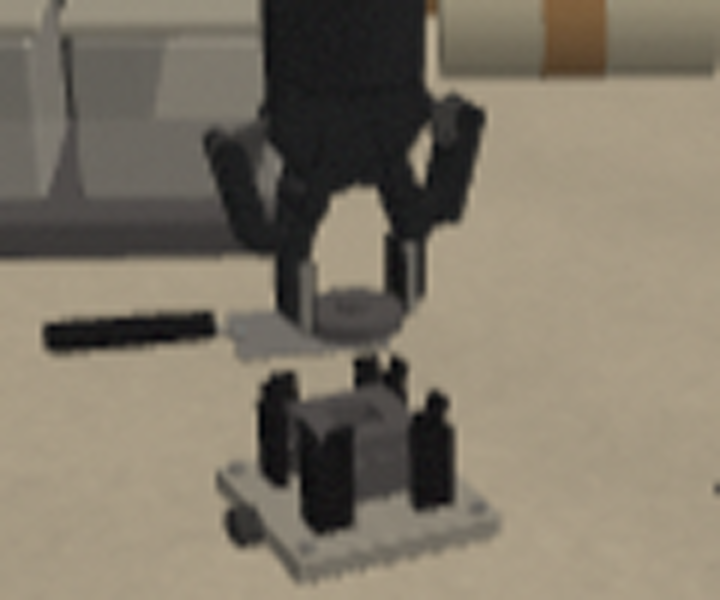

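The disc hangs level in the fingers above the stacked frame. Lowering; contact is expected near TCP 0.057.

>>> send_rows(steps="-0.5 0 0 -0.005 0 0 0;-0.5 0 0 -0.008 0 0 0;-0.5 0 0 -0.009 0 0 0;-0.5 0 0 -0.008 0 0 0;-0.5 0 0 -0.005 0 0 0")

```text
clock: 29.25
eef_pos: [0.5387, 0.2565, 0.068]
tool_rot: [0.551, 0.834, -0.001, -0.001]
ft_force: [1.2, -0.5, 0.1]
grip_width: 0.047
grasp_force: 61.7
```

>>> send_rows(steps="-0.5 0 0 -0.002 0 0 0;-0.5 0 0 -0.0015 0 0 0;-0.5 0 0 -0.001 0 0 0;-0.5 0 0 -0.001 0 0 0;-0.5 0 0 -0.001 0 0 0")

```text
clock: 29.67
eef_pos: [0.5401, 0.2571, 0.0639]
tool_rot: [0.551, 0.834, 0.0, 0.0]
ft_force: [1.0, 0.5, 0.5]
grip_width: 0.0464
grasp_force: 61.7
```

>>> send_rows(steps="-0.5 0 0 -0.0008 0 0 0;-0.5 0 0 -0.0008 0 0 0;-0.5 0 0 -0.0006 0 0 0;-0.5 0 0 0 0 0 0;-0.5 0 0 0 0 0 0")

```text
clock: 30.08
eef_pos: [0.5398, 0.257, 0.0614]
tool_rot: [0.551, 0.834, 0.0, 0.0]
ft_force: [0.1, -0.4, 0.0]
grip_width: 0.047
grasp_force: 61.7
```

>>> send_rows(steps="-0.5 0 0 -0.0008 0 0 0;-0.5 0 0 -0.0008 0 0 0;-0.5 0 0 -0.0006 0 0 0;-0.5 0 0 0 0 0 0;-0.5 0 0 0 0 0 0")

```text
clock: 30.5
eef_pos: [0.5397, 0.257, 0.0591]
tool_rot: [0.551, 0.834, -0.0, -0.0]
ft_force: [0.5, 0.3, 0.3]
grip_width: 0.0471
grasp_force: 61.7
```

>>> send_rows(steps="-0.5 0 0 -0.0005 0 0 0;-0.5 0 0 -0.0005 0 0 0;-0.5 0 0 -0.0005 0 0 0;-0.5 0 0 0 0 0 0;-0.5 0 0 0 0 0 0")

```text
clock: 30.92
eef_pos: [0.5398, 0.257, 0.0576]
tool_rot: [0.551, 0.834, -0.0, -0.0]
ft_force: [-0.8, 0.3, 0.1]
grip_width: 0.0468
grasp_force: 61.7
```

>>> send_rows(steps="-0.5 0 0 -0.0004 0 0 0;-0.5 0 0 -0.0004 0 0 0;-0.5 0 0 -0.0004 0 0 0;-0.5 0 0 0 0 0 0;-0.5 0 0 0 0 0 0")

```text
clock: 31.33
eef_pos: [0.5399, 0.257, 0.0568]
tool_rot: [0.551, 0.834, 0.0, 0.0]
ft_force: [-1.6, -0.4, 3.6]
grip_width: 0.0471
grasp_force: 61.9
```

It has seated at 0.0568 with 3.6 N. Releasing.

>>> send_rows(steps="-0.5 0 0 0.0002 0 0 0;0 0 0 0 0 0 0;0.3 0 0 0 0 0 0;0.6 0 0 0 0 0 0;0.6 0 0 0 0 0 0")

```text
clock: 31.75
eef_pos: [0.5397, 0.257, 0.0564]
tool_rot: [0.551, 0.834, -0.0, -0.0]
ft_force: [0.4, -0.0, -1.6]
grip_width: 0.0683
grasp_force: 0.0
```

>>> send_rows(steps="0.6 0 0 0 0 0 0;0.6 0 0 0.003 0 0 0;0.6 0 0 0.008 0 0 0;0.6 0 0 0.015 0 0 0;0.6 0 0 0.02 0 0 0")

```text
clock: 32.17
eef_pos: [0.5387, 0.2565, 0.1022]
tool_rot: [0.551, 0.834, -0.001, -0.001]
ft_force: [0.0, 0.6, -1.1]
grip_width: 0.0681
grasp_force: 0.0
```

>>> send_rows(steps="0.6 0 0 0.025 0 0 0;0.6 0 -0.01 0.02 0 0 0;0.6 -0.002 -0.02 0.01 0 0 0;0.6 -0.01 -0.035 0 0 0 0;0.6 -0.01 -0.035 0 0 0 0")

```text
clock: 32.58
eef_pos: [0.5188, 0.1571, 0.1596]
tool_rot: [0.55, 0.835, 0.002, 0.001]
ft_force: [-0.2, -0.8, -0.2]
grip_width: 0.068
grasp_force: 0.0
```

>>> send_rows(steps="0.6 -0.01 -0.035 0 0 0 0;0.6 -0.01 -0.035 0 0 0 0;0.6 -0.005 -0.02 0 0 0 0;0.6 0 -0.01 0 0 0 0;0.6 0 0 0 0 0 0")

```text
clock: 33.0
eef_pos: [0.4931, 0.0553, 0.1586]
tool_rot: [0.552, 0.834, 0.0, 0.001]
ft_force: [0.1, 0.5, 0.0]
grip_width: 0.0684
grasp_force: 0.0
```

```bash
python3 - <<'E'
from workcell import *
from h import *
c=camera("top");u,v,w=245,232,30
im=crop(c,u,v,w); s=camera("side")["frame"][:,:,::-1]
cv2.imwrite("pics/end.png",im)
hsv=cv2.cvtColor(im,cv2.COLOR_BGR2HSV);g=im.max(2)
q=max(blobs(cv2.morphologyEx(((g>52)&(g<95)).astype(np.uint8),cv2.MORPH_OPEN,cv2.getStructuringElement(2,(31,31))),40),key=cv2.contourArea)
(x,y),r=cv2.minEnclosingCircle(q)
for n,p in(("cen",cen(q)),("circ",(x,y))): print(n,ray(c,*px(p,u,v,w),.066)[:2].round(4),r/K)
o=c["frame"]; d=np.load("top0.npz")["frame"]
print("range over disc",np.median(c["range_z"][228:236,240:248]),get_obs()["clock"])
print("bystander diff px",{n:int((abs(o[b-14:b+14,a-14:a+14].astype(int)-d[b-14:b+14,a-14:a+14]).max(2)>40).sum()) for n,(a,b) in dict(cut=(415,258),jar=(418,159),comb=(246,157),drv=(355,134),scr=(165,265)).items()})
E
```

```text
cen [0.5409 0.259 ] 13.10906728108724
circ [0.5403 0.2575] 13.10906728108724
range over disc 1.0530522 33.1
bystander diff px {'cut': 0, 'jar': 0, 'comb': 0, 'drv': 0, 'scr': 0}
```

The disc centre measures within about 1 mm of the jig's, and the bystanders show no change. Handing in.

```bash
python3 -c "
from workcell import *
print(job_done())"
```

```text
the job is handed in; nothing more can be done
None
```

The housing, spacer frame and disc are stacked in the jig, each lowered until it seated and then let go. I handed the job in at about 33 s; no verdict came back. The last top view put the disc within about 1–1.5 mm of the jig's centre, and the cutters, jar, comb, driver and scraper showed no change.

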